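# Bring the red glaze round on the jar carousel

### The arm

A 7-joint arm with a two-finger parallel gripper is mounted at the origin on the work surface; the furniture and walls round the work are solid. World frame = base frame: x ahead of the robot, y to its left, z up, the work surface at z = 0. Lengths are in m, angles in rad, forces in N, time in s.
With the tool pointing down it reaches from about 0.4 to 0.875 m from the base axis. Payload 19.3 kg.
Tool frame: the origin (TCP) lies midway between the tips of the shut fingers; the grasp point (between the pads) lies 19 mm behind it; z points along the fingers, y is the line along which they close (so a half turn about z gives the same grasp; the last joint's range is limited). The gripper opens to 85 mm and grips with 20 to 120 N. Pads are 22 mm wide; open, the fingers measure 114 mm over their backs; the gripper's body (76 mm by 85 mm) begins 54 mm behind the grasp point. The pads swing forward as they close: fully open they stand 13 mm farther back than shut.
Start: joints at [-1.198, 0.521, -0.036, 1.599, 0.021, 1.021, -0.113], TCP at [0.268, 0.565, 0.231] pointing down, gripper open.
Joint ranges: [-2.91, 2.91], [-0.3, 2.13], [-1.5, 1.42], [0.17, 2.43], [-1.26, 4.41], [0.16, 1.93], [-2.52, 2.52]. Speed limits (rad/s): [1.89, 1.89, 2.39, 2.39, 3.01, 3.01, 3.01].

### API

Orientations are given as [roll, pitch, yaw] about the fixed x, y, z axes, in that order (R = Rz(yaw) Ry(pitch) Rx(roll)).
In Python, from workcell import bot gives the robot as it stands.
- The arm moves only by the shell command python3 nudge.py 'ROWS' [FORCE]. ROWS is 1 to 5 rows, one to a line, with the numbers parted by commas; each row has 7 numbers: the finger opening in m, then dx, dy, dz in fractions of the full range, 1 being 0.6 m, then a rotation vector rx, ry, rz in parts of the range, where 1.0 means 2 rad; each row is the pose to reach, as a shift and turn from the pose commanded when the command began, along the tool's axes at that moment; what a row does not reach only later rows make up. A row lasts 1/8 s, in which the tool goes at most 0.0625 m and 0.188 rad, less where a joint would pass 70% of its speed; a pose out of reach is approached as far as the arm can. The fingers move at their own pace and stop on an object; FORCE is the grip in N (left out, the last holds). Time passes only in rows, so rows that do not move let the fingers close. It prints the time, the measured TCP pose, the force, the opening and the grip force at its end. Input that does not fit is refused with a message, and nothing moves.
- bot.observe(): the state, without advancing time (a new reading comes with each control period).
- bot.grab_frame(name): name is "scene" or "side" or "wrist"; returns the picture (480x640x3 uint8, blue, green, red); there is no depth.
- bot.calibration(name): a dict with "vfov" (degrees; the focal length in pixels is half the picture's height over the tangent of half this angle, whatever the lens; pixels are square), "cx", "cy" (the principal point, pixels), "dist_coeffs" ([k1, k2, p1, p2, k3] as OpenCV has them; the pictures are not rectified), "eye" and "attitude" of the camera in the world. Camera axes: x right, y down, z forward; pixel columns grow to the right and rows downward; lengths in m; the calibration is good to about 2 mm. A picture is of the moment at which its call begins: read the wrist's pose just before it. calibration takes no time and is no camera call; for the wrist camera it gives the pose at the moment of the call.
- bot.job_done(): hands the job in; it is judged then, once.
The state is a dict: "clock": time; "qpos": joint angles; "qd": joint speeds; "joint_efforts": joint torques, N m; "position": TCP position; "tool_rot": TCP orientation; "force": force on the tool from outside, world axes, zero at the start; "moment": the same for the moment, N m; "grip_width": finger opening in m; "finger_force": force on a finger pad.
Only numpy, scipy, OpenCV 4.12 (cv2) and the standard library are available. Lean on these libraries where they do the work, as an engineer would, in place of code of your own. Each camera call takes 0.05 s, during which the arm holds its last target. There are 200 camera calls.

### The job

Turn the glaze-jar carousel until the jar with the red lid stands right in front of the fixed green pointer, its centre in line with it. Turn it by pushing gently with a fingertip on the arms of the star handle at the top: do not push on the deck or touch the jars, which must stay standing in their rings, and leave the other things on the table where they are.

Things in the scene. Friction and masses are not known exactly. Their poses are not given: they have to be found in the camera images.
- jar_red: glaze jar, white plastic with a red screw lid, 49 mm diameter, 62 mm tall, about 0.15 kg, loose in its ring on the deck. Origin: centre of its underside (30 mm above the table, 95 mm from the carousel's axis). Tall enough that its lid is at 92 mm above the table. Not to be touched
- jar_blue: glaze jar, white plastic with a blue screw lid, 49 mm diameter, 62 mm tall, about 0.15 kg, loose in its ring on the deck. Origin: centre of its underside (30 mm above the table, 95 mm from the carousel's axis). Tall enough that its lid is at 92 mm above the table. Not to be touched
- jar_black: glaze jar, white plastic with a black screw lid, 49 mm diameter, 62 mm tall, about 0.15 kg, loose in its ring on the deck. Origin: centre of its underside (30 mm above the table, 95 mm from the carousel's axis). Tall enough that its lid is at 92 mm above the table. Not to be touched
- stand_axis (a point): point on the carousel's upright axis, 130 mm above the table, the height of the star handle's arms. Below it a steel column (radius 16 mm) stands on the deck; the dark round foot under the deck is fixed
- star_tip (a point): centre of the black ball at the end of one of the star handle's three equal arms, 88 mm from the axis, 130 mm above the table. Seen from above each arm lies midway between two jars
- star: the star handle, fixed to deck and column and turning with them; origin on the axis at table level, one arm along its -x axis, the others 120 degrees away. Arms: level steel rods 12 mm thick from a dark hub (radius 24 mm, 112 to 151 mm above the table) to black balls 22 mm in diameter; 32 mm free between the rods and the jars' lids below
- deck: round plywood deck, radius 130 mm, top 30 mm above the table; origin on the axis at table level. Three aluminium rings on it (outer radius 29.5 mm, 8 mm high), 120 degrees apart, 95 mm from the axis, hold a jar each with 1 to 2 mm play. Not to be pushed
- rotor (a joint): angle of the carousel (rad), 0 at the start, growing anticlockwise as seen from above; it can turn more than a full turn either way. Turns with steady friction of 0.12 N m (about 2 N of push at 65 mm from the axis) and slight damping, and stays where it is left
- station (a point): point on the deck's surface (30 mm above the table), 95 mm from the axis, straight in from the green pointer: where the centre of the red-lidded jar's underside belongs. The green pointer stands on a fixed dark post 140 to 160 mm from the axis, 55 mm tall, and points at the axis
- bowl: bystander: pale grey bowl, 110 mm diameter, 55 mm tall, loose; origin at the centre of its underside
- stamp: bystander: terracotta-coloured hand stamp standing upright, 26 mm diameter, 56 mm tall, loose; origin at the centre of its underside
- tile: bystander: flat terracotta test tile, 75 x 45 x 8 mm, loose; origin at the centre of its underside

How it is judged:
By the outcome, as a careful person would: the job done as asked, in the order asked, and still so for the second after the job is handed in, with the robot touching nothing.
It also fails if it takes over 64 s, if anything falls off the work surface, if the arm or the gripper's body presses on something with over 40 N, if the wrist force passes 120 N, or if a joint passes its speed limit or range.

## Working session

There is one attempt and no reset: what is moved stays moved. The work goes in short steps, Python scripts to look and compute and a shell command to move; the robot and the scene stay as the last step left them, time stands still between calls to the robot, and variables do not carry over. Pictures are saved under pics/ and viewed, at most 10 in all, crops included, and the job is handed in when it is done.

```bash
mkdir -p pics; ls; python3 - <<'E'
from workcell import bot
import cv2
for n in("scene","side"):
    cv2.imwrite(f"pics/{n}0.png",bot.grab_frame(n)); print(n,bot.calibration(n))
s=bot.observe(); print(s)
E
```

```text
nudge.py
pics
workcell.py
scene {'vfov': 50.62827982357899, 'cx': 317.5577211484455, 'cy': 244.94638927635395, 'dist_coeffs': array([-0.01371949,  0.        ,  0.        ,  0.        ,  0.        ]), 'eye': array([-0.21720097, -1.19659494,  0.75152444]), 'attitude': array([-2.00389546e+00, -1.79834971e-03, -5.46197536e-01])}
side {'vfov': 45.3647934465685, 'cx': 322.8083357349454, 'cy': 243.84231434343945, 'dist_coeffs': array([0.04638067, 0.        , 0.        , 0.        , 0.        ]), 'eye': array([-0.16618298,  1.01249366,  0.79725872]), 'attitude': array([-2.09204677,  0.01364563, -2.56441009])}
{'clock': 0.1, 'qpos': array([-1.19816602,  0.52194841, -0.0363285 ,  1.59991999,  0.02116146,
        1.02106635, -0.11280318]), 'qd': array([-1.21451169e-03, -2.97943281e-04,  1.20162680e-03,  6.14337181e-04,
       -8.63529906e-04,  1.03167385e-03,  5.10264997e-05]), 'joint_efforts': array([ 3.32018120e-03, -9.28480840e+01,  1.98456332e+00, -3.70534587e+01,
        1.83397037e-02,  5.36902458e-03,  9.87555552e-06]), 'position': array([0.26771089, 0.56445505, 0.2307981 ]), 'tool_rot': array([-3.14063392e+00,  3.15068195e-05,  2.69872842e+00]), 'force': array([-0.28105094, -0.35587281, -0.01485523]), 'moment': array([ 0.00218897, -0.02058905,  0.03961991]), 'finger_force': 0.0, 'grip_width': 0.08561714932641572}
```

View pics/scene0.png

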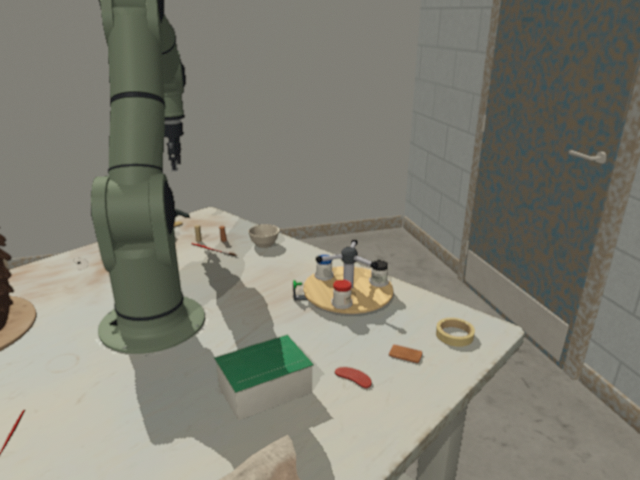

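View pics/side0.png

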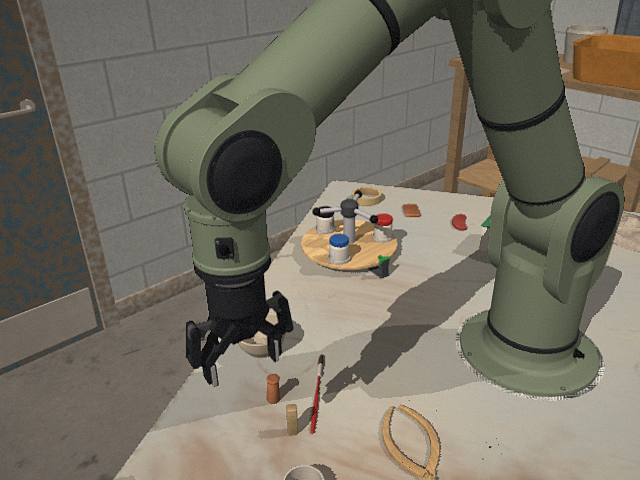

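The scene view shows the carousel near (348,288), with red lid (342,287), blue (325,260), black (379,266) and green pointer (298,287). In the side view red is at (383,219), blue (340,241), black (325,212) and the pointer (383,260).

```bash
cat > h.py <<'E'
import numpy as np, cv2
from scipy.spatial.transform import Rotation as Ro
from workcell import bot
def ray(n,px,cal=None):
    c=cal or bot.calibration(n); f=240/np.tan(np.radians(c['vfov'])/2)
    K=np.array([[f,0,c['cx']],[0,f,c['cy']],[0,0,1]])
    u=cv2.undistortPoints(np.array(px,float).reshape(-1,1,2),K,c['dist_coeffs']).reshape(-1,2)
    d=np.c_[u,np.ones(len(u))]@Ro.from_euler('xyz',c['attitude']).as_matrix().T
    return np.array(c['eye']),d
def plane(n,px,z,cal=None):
    e,d=ray(n,px,cal); return e+d*((z-e[2])/d[:,2])[:,None]
def tri(rays):
    A=0;b=0
    for e,d in rays:
        d=d[0]/np.linalg.norm(d[0]);M=np.eye(3)-np.outer(d,d);A=A+M;b=b+M@e
    p=np.linalg.solve(A,b)
    return p,[np.linalg.norm(np.cross(p-e,d[0]/np.linalg.norm(d[0]))) for e,d in rays]
def blobs(im,roi,col,minA=12):
    x0,y0,x1,y1=roi; h=cv2.cvtColor(im[y0:y1,x0:x1],cv2.COLOR_BGR2HSV); H,S,V=cv2.split(h)
    m={'red':((H<8)|(H>172))&(S>150)&(V>60),'blue':(H>100)&(H<125)&(S>110)&(V>40),'green':(H>45)&(H<80)&(S>110)&(V>40),
       'black':(V<60)&(S<120),'wood':(H>8)&(H<25)&(S>80)&(V>110)}[col].astype(np.uint8)
    n,l,st,c=cv2.connectedComponentsWithStats(m)
    return [(st[i,4],(st[i,:4]+[x0,y0,0,0]).tolist(),(c[i]+[x0,y0]).round(1).tolist()) for i in range(1,n) if st[i,4]>=minA]
E
python3 - <<'E'
from h import *
R={'scene':(285,225,405,320),'side':(295,180,410,285)}
ims=[]
for n in R:
    im=cv2.imread(f'pics/{n}0.png')
    x0,y0,x1,y1=R[n]; ims.append(cv2.resize(im[y0:y0+110,x0:x0+120],None,fx=3.3,fy=3.3,interpolation=cv2.INTER_CUBIC))
    for c in('red','blue','green','black','wood'):
        b=blobs(im,R[n],c); print(n,c,b)
        for q in b[:3]: print('   ',plane(n,[q[2]],{'wood':.03,'green':.05,'black':.092}.get(c,.09))[0].round(3))
cv2.imwrite('pics/crop0.png',np.hstack(ims))
E
```

```text
scene red [(np.int32(155), [333, 280, 18, 11], [341.8, 285.3])]
    [ 0.45  -0.226  0.09 ]
scene blue [(np.int32(29), [319, 261, 12, 3], [324.7, 261.9])]
    [ 0.484 -0.085  0.09 ]
scene green [(np.int32(22), [294, 281, 7, 7], [296.0, 283.8])]
    [ 0.384 -0.093  0.05 ]
scene black [(np.int32(101), [343, 251, 14, 12], [349.0, 257.5]), (np.int32(22), [317, 257, 5, 6], [318.8, 259.1]), (np.int32(110), [371, 261, 16, 9], [378.9, 265.3])]
    [ 0.558 -0.101  0.092]
    [ 0.477 -0.064  0.092]
    [ 0.603 -0.187  0.092]
scene wood [(np.int32(2220), [304, 267, 89, 47], [348.3, 292.1])]
    [ 0.504 -0.18   0.03 ]
side red [(np.int32(155), [376, 214, 16, 12], [384.0, 219.5])]
    [ 0.446 -0.209  0.09 ]
side blue [(np.int32(199), [330, 234, 19, 13], [338.8, 240.2])]
    [ 0.49  -0.051  0.09 ]
side green [(np.int32(50), [379, 255, 11, 10], [382.7, 258.6])]
    [ 0.385 -0.089  0.05 ]
side black [(np.int32(14), [355, 191, 7, 4], [358.3, 192.1]), (np.int32(97), [341, 201, 17, 17], [349.5, 211.3]), (np.int32(109), [313, 207, 21, 11], [322.1, 212.6]), (np.int32(39), [370, 215, 8, 8], [373.3, 218.8]), (np.int32(109), [380, 260, 9, 18], [384.6, 268.6]), (np.int32(32), [368, 266, 12, 5], [373.6, 267.9])]
    [ 0.589 -0.32   0.092]
    [ 0.547 -0.2    0.092]
    [ 0.607 -0.154  0.092]
side wood [(np.int32(363), [352, 187, 30, 19], [368.0, 195.7]), (np.int32(76), [403, 204, 7, 13], [406.5, 209.3]), (np.int32(2390), [301, 220, 97, 50], [348.0, 246.9])]
    [ 0.617 -0.43   0.03 ]
    [ 0.472 -0.406  0.03 ]
    [ 0.506 -0.123  0.03 ]
```

View pics/crop0.png

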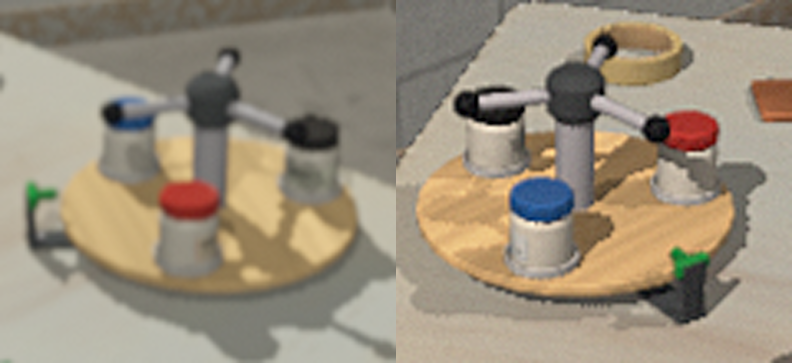

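```bash
python3 - <<'E'
from h import *
P={'hub':((349,254.7),(349.5,211-1.5)),'A':((319,259),(373.6,218.8)),'B':((375.5,264.4),(358,193.6)),'C':((354,242.4),(316.8,211)),
'red':((341.8,285.3),(384.3,219.5)),'green':((296,283.8),(382.7,258.6)),'blue':((324,259),(338.8,240.2)),'black':((379,265.3),(325,212.6))}
r={}
for k,(a,b) in P.items():
    p,e=tri([ray('scene',[a]),ray('side',[b])]); r[k]=p; print(k,p.round(4),np.round(e,4))
m=(r['A']+r['B']+r['C'])/3;print('ctr from balls',m)
for k in r:
    d=r[k]-m; print(k,np.linalg.norm(d[:2]).round(4),np.degrees(np.arctan2(d[1],d[0])).round(1))
# deck ellipse per view
for n,roi in(('scene',(285,225,405,320)),('side',(295,205,402,285))):
    im=cv2.imread(f'pics/{n}0.png'); x0,y0,x1,y1=roi;h=cv2.cvtColor(im[y0:y1,x0:x1],cv2.COLOR_BGR2HSV)
    m_=cv2.inRange(h,(8,70,90),(28,255,255)); c=max(cv2.findContours(m_,0,1)[0],key=cv2.contourArea)
    hull=cv2.convexHull(c).reshape(-1,2)+[x0,y0]; q=plane(n,hull,.03)[:,:2]
    # circle fit
    A=np.c_[2*q,np.ones(len(q))];s=np.linalg.lstsq(A,(q**2).sum(1),rcond=None)[0]
    print(n,'deck',s[:2].round(4),np.sqrt(s[2]+s[0]**2+s[1]**2).round(4))
E
```

```text
hub [ 0.5208 -0.1506  0.1282] [0.0032 0.0032]
A [ 0.4365 -0.1303  0.1301] [0.0006 0.0006]
B [ 0.5462 -0.2401  0.1312] [0.002 0.002]
C [ 0.5818 -0.0907  0.1308] [0.0004 0.0004]
red [ 0.4522 -0.22    0.0851] [0.0017 0.0017]
green [ 0.3855 -0.0906  0.0488] [0.0004 0.0004]
blue [ 0.4965 -0.0602  0.0845] [0.001 0.001]
black [ 0.6121 -0.1747  0.083 ] [0.0013 0.0013]
ctr from balls [ 0.52151865 -0.15369428  0.13069003]
hub 0.0032 103.0
A 0.0882 164.6
B 0.0899 -74.0
C 0.0872 46.3
red 0.0959 -136.2
green 0.15 155.1
blue 0.0968 105.0
black 0.093 -13.0
scene deck [ 0.5167 -0.1589] 0.1324
side deck [ 0.5166 -0.144 ] 0.1325
```

Units first: shifts go in shares of 0.6 m and turns go in shares of 2 rad. So -0.22 m / 0.6 = -0.3667, -0.05 m / 0.6 = -0.0833.

```bash
python3 nudge.py '0,-0.0733,-0.0667,-0.0167,0,0,0
0,-0.1467,-0.1333,-0.0333,0,0,0
0,-0.22,-0.2,-0.05,0,0,0
0,-0.2933,-0.2667,-0.0667,0,0,0
0,-0.3667,-0.3333,-0.0833,0,0,0'; python3 nudge.py '0,-0.0733,-0.0667,0,0,0,0
0,-0.1467,-0.1333,0,0,0,0
0,-0.22,-0.2,0,0,0,0
0,-0.2933,-0.2667,0,0,0,0
0,-0.3667,-0.3333,0,0,0,0'; python3 - <<'E'
from h import *
s=bot.observe();print(s['position'],s['tool_rot'],s['qpos'],s['force']);c=bot.calibration('wrist');print(c)
cv2.imwrite('pics/w1.png',bot.grab_frame('wrist'))
E
```

```text
clock: 0.72
position: [0.3813, 0.2878, 0.2816]
tool_rot: [-3.142, -0.0, 2.699]
force: [1.5, 0.6, 0.6]
grip_width: 0.0001
finger_force: 0.0
clock: 1.35
position: [0.4943, 0.0129, 0.2813]
tool_rot: [3.141, 0.0, 2.699]
force: [1.1, 0.5, 0.7]
grip_width: -0.0
finger_force: 0.0
[0.49433873 0.01291502 0.28134602] [3.14144911e+00 8.98317584e-05 2.69901718e+00] [-0.33227368  0.26008331  0.22903359  1.88310404 -0.06927028  1.00584022
  1.05465113] [1.09413826 0.507159   0.74209952]
{'vfov': 63.2725659131556, 'cx': 323.26690609733737, 'cy': 244.3039977627182, 'dist_coeffs': array([-0.08523133,  0.        ,  0.        ,  0.        ,  0.        ]), 'eye': array([0.43312287, 0.04129083, 0.42321788]), 'attitude': array([ 2.87538786e+00, -1.06625879e-03,  1.12795680e+00])}
```

View pics/w1.png

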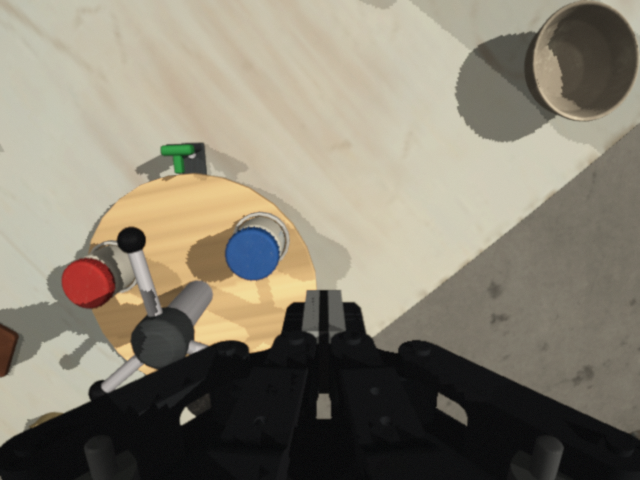

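The wrist view shows red lid (88,282), ball (131,240), hub (162,335), blue lid (252,252) and the green T pointer (180,155), whose stem points down at the axis.

```bash
cat > wm.py <<'E'
from h import *
import sys
def measure(name,ax=(0.520,-0.152)):
    cal=bot.calibration('wrist'); im=bot.grab_frame('wrist'); cv2.imwrite(f'pics/{name}.png',im)
    ax=np.array(ax); H=cv2.cvtColor(im,cv2.COLOR_BGR2HSV); out={}
    # deck rim: wood hull -> circle with radius .13
    m=cv2.inRange(H,(8,70,90),(28,255,255)); c=max(cv2.findContours(m,0,1)[0],key=cv2.contourArea)
    q=plane('wrist',cv2.convexHull(c).reshape(-1,2),.03,cal)[:,:2]
    from scipy.optimize import least_squares
    k=np.ones(len(q),bool); s=ax
    for tol in(.012,.005):
        k=abs(np.hypot(*(q-s).T)-.13)<tol
        if k.sum()>5: s=least_squares(lambda a:np.hypot(*(q[k]-a).T)-.13,s).x
    print('deck ctr',s.round(4),k.sum(),len(q))
    for col in('red','blue','green'):
        b=sorted(blobs(im,(0,0,640,480),col,40))[::-1]
        if not b: continue
        A,box,cc=b[0]
        z=.05 if col=='green' else .092
        p=plane('wrist',[cc],z,cal)[0,:2]; out[col]=(p,cc)
        for nm,a in(('ax',ax),('deck',s)):
            d=p-a; print(col,nm,A,cc,p.round(4),'r',np.hypot(*d).round(4),'ang',np.degrees(np.arctan2(d[1],d[0])).round(2))
    return im,cal,s,out
E
python3 - <<'E'
from wm import *
im,cal,s,o=measure('w2')
print('hub top',plane('wrist',[(163,336)],.151,cal),'ball A',plane('wrist',[(131,240)],.13,cal))
# green detail
x=im[130:185,145:220]; cv2.imwrite('pics/w2g.png',cv2.resize(x,None,fx=8,fy=8,interpolation=cv2.INTER_NEAREST))
b=blobs(im,(140,120,240,190),'green',40);print(b)
H=cv2.cvtColor(im,cv2.COLOR_BGR2HSV)
ys,xs=np.nonzero(cv2.inRange(H[120:190,140:240],(45,110,40),(80,255,255))); ys+=120;xs+=140
for y in range(ys.min(),ys.max()+1,2): r=xs[ys==y]; print(y,r.min(),r.max(),end='; ')
e,d=ray('side',[(382.7,258.6)])
E
```

```text
deck ctr [ 0.5222 -0.1507] 34 42
red ax 2016 [94.2, 278.9] [ 0.454  -0.2129] r 0.0898 ang -137.31
red deck 2016 [94.2, 278.9] [ 0.454  -0.2129] r 0.0922 ang -137.63
blue ax 2163 [259.0, 248.0] [ 0.4952 -0.0581] r 0.0972 ang 104.81
blue deck 2163 [259.0, 248.0] [ 0.4952 -0.0581] r 0.0965 ang 106.24
green ax 492 [183.8, 149.4] [ 0.386  -0.0887] r 0.1481 ang 154.72
green deck 492 [183.8, 149.4] [ 0.386  -0.0887] r 0.1496 ang 155.52
hub top [[ 0.51496204 -0.1452621   0.151     ]] ball A [[ 0.43778544 -0.13699137  0.13      ]]
[(np.int32(492), [167, 140, 34, 28], [183.8, 149.4])]
140 175 198; 142 168 199; 144 167 199; 146 167 200; 148 168 198; 150 170 191; 152 179 188; 154 180 189; 156 180 189; 158 180 189; 160 180 189; 162 181 189; 164 181 189; 166 181 189;
```

View pics/w2g.png

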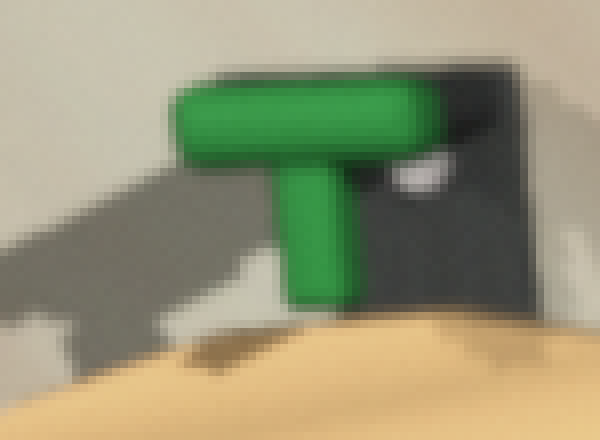

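```bash
cat > wp.py <<'E'
from h import *
s=bot.observe(); R=Ro.from_euler('xyz',s['tool_rot']).as_matrix(); p=s['position']; print(s['clock'],p.round(4),s['force'].round(2))
ax=np.array([.5215,-.152])
def F(th,off,r=.066):
    t=np.radians(th); return ax+r*np.array([np.cos(t),np.sin(t)])+off*np.array([-np.sin(t),np.cos(t)])
def show(th,off,z,ref=p): print(th,off,(R.T@(np.r_[F(th,off),z]-ref)).round(4))
E
python3 - <<'E'
from wp import *
show(45.5,.032,.2); show(45.5,.032,.117)
ref=np.r_[F(45.5,.032),.117]
for th,o in((45.5,.021),(38,.02),(30,.02),(22,.019),(14,.018),(6,.017),(-2,.016),(-10,.015),(-18,.015),(-24.5,.015)): show(th,o,.117,ref)
E
```

```text
1.45 [0.4951 0.0089 0.2812] [-1.35  0.39 -0.62]
45.5 0.032 [-0.0845 -0.0604  0.0814]
45.5 0.032 [-0.0844 -0.0603  0.1644]
45.5 0.021 [-0.0104 -0.0035  0.    ]
38 0.02 [-0.0203 -0.0047  0.    ]
30 0.02 [-0.0297 -0.007   0.    ]
22 0.019 [-0.0394 -0.0111  0.0001]
14 0.018 [-0.0483 -0.0167  0.0001]
6 0.017 [-0.0563 -0.0236  0.0001]
-2 0.016 [-0.0631 -0.0315  0.0001]
-10 0.015 [-0.0686 -0.0404  0.0002]
-18 0.015 [-0.0725 -0.049   0.0002]
-24.5 0.015 [-0.0748 -0.0563  0.0002]
```

In the tool's units: -0.0844 m / 0.6 = -0.1407, 0.08 m / 0.6 = 0.1333.

```bash
python3 nudge.py '0,-0.07,-0.05,0.0333,0,0,0
0,-0.1407,-0.1005,0.0667,0,0,0
0,-0.1407,-0.1005,0.1333,0,0,0
0,-0.1407,-0.1005,0.1333,0,0,0'; python3 nudge.py '0,0,0,0.05,0,0,0
0,0,0,0.1,0,0,0
0,0,0,0.14,0,0,0
0,0,0,0.14,0,0,0'; python3 - <<'E'
from wp import *
show(45.5,.032,.117)
a=bot.grab_frame('side')[170:290,285:435];b=bot.grab_frame('scene')[215:325,285:422]
cv2.imwrite('pics/d1.png',np.hstack([cv2.resize(a,(400,320)),cv2.resize(b,(400,320))]))
E
```

```text
clock: 1.95
position: [0.5428, -0.0757, 0.1991]
tool_rot: [-3.14, -0.005, 2.698]
force: [0.6, 0.6, 1.6]
grip_width: -0.0
finger_force: 0.0
clock: 2.45
position: [0.5442, -0.075, 0.1176]
tool_rot: [-3.141, -0.001, 2.7]
force: [0.6, -0.6, 0.9]
grip_width: 0.0001
finger_force: 0.0
2.45 [ 0.5442 -0.075   0.1176] [ 0.62 -0.59  0.88]
45.5 0.032 [-0.0039 -0.0064  0.0006]
```

View pics/d1.png

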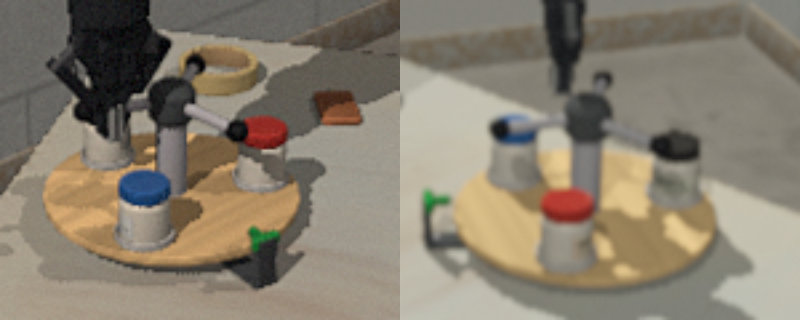

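The fingertip is beside the far arm (left half near (118,120)), clear of the lids. Now I push slowly.

In the tool's units: -0.0289 m / 0.6 = -0.0482, -0.0242 m / 0.6 = -0.0403.

```bash
python3 nudge.py '0,-0.0133,-0.0125,0,0,0,0
0,-0.0238,-0.0165,0,0,0,0
0,-0.032,-0.0175,0,0,0,0
0,-0.0403,-0.0185,0,0,0,0
0,-0.0482,-0.02,0,0,0,0'; python3 -c "
from wp import *
show(30,.02,.117);show(22,.019,.117);show(14,.018,.117);show(6,.017,.117)"
```

```text
clock: 3.18
position: [0.5654, -0.0991, 0.1172]
tool_rot: [-3.141, -0.001, 2.699]
force: [-2.4, 1.0, 0.9]
grip_width: 0.0001
finger_force: 1.0
3.175 [ 0.5654 -0.0991  0.1172] [-2.39  1.04  0.95]
30 0.02 [-0.004  -0.0009  0.0002]
22 0.019 [-0.0137 -0.0052  0.0002]
14 0.018 [-0.0225 -0.0108  0.0002]
6 0.017 [-0.0304 -0.0177  0.0002]
```

In the tool's units: -0.0225 m / 0.6 = -0.0375, -0.018 m / 0.6 = -0.03.

```bash
python3 nudge.py '0,-0.0067,-0.0017,0,0,0,0
0,-0.015,-0.005,0,0,0,0
0,-0.0228,-0.0087,0,0,0,0
0,-0.03,-0.0133,0,0,0,0
0,-0.0375,-0.018,0,0,0,0'; python3 - <<'E'
from wp import *
from wm import measure
for t,o in((6,.017),(-2,.016),(-10,.015),(-18,.015)): show(t,o,.117)
measure('w3')
E
```

```text
clock: 3.8
position: [0.5813, -0.1188, 0.1173]
tool_rot: [3.142, 0.0, 2.699]
force: [-0.8, 1.7, 0.4]
grip_width: -0.0001
finger_force: 1.1
3.8 [ 0.5813 -0.1188  0.1173] [-0.83  1.73  0.42]
6 0.017 [-0.0077 -0.0067  0.0003]
-2 0.016 [-0.0145 -0.0147  0.0003]
-10 0.015 [-0.0199 -0.0237  0.0003]
-18 0.015 [-0.0237 -0.0323  0.0003]
deck ctr [ 0.5211 -0.1536] 17 31
red ax 8893 [64.0, 41.5] [ 0.4364 -0.1696] r 0.0854 ang -168.12
red deck 8893 [64.0, 41.5] [ 0.4364 -0.1696] r 0.0862 ang -169.32
blue ax 9480 [411.3, 173.2] [ 0.549  -0.0624] r 0.0942 ang 72.06
blue deck 9480 [411.3, 173.2] [ 0.549  -0.0624] r 0.0954 ang 72.99
```

View pics/w3.png

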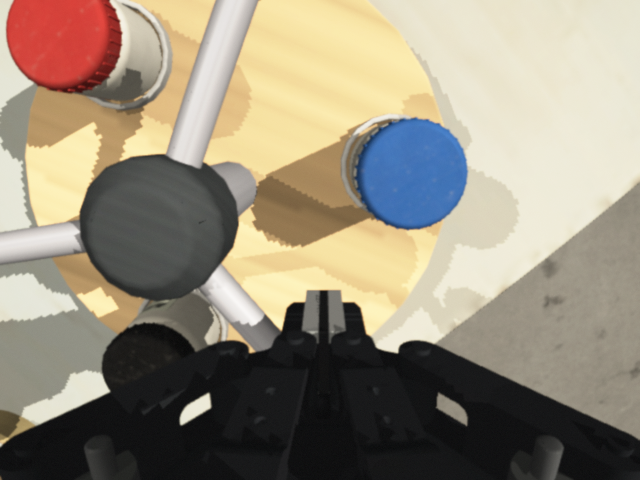

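The jars are standing: blue lid (411,173), red (64,42). The finger is on the arm at about (280,330), and the carousel has turned about 33°. I keep pushing.

In the tool's units: -0.0192 m / 0.6 = -0.032, -0.0172 m / 0.6 = -0.0287.

```bash
python3 nudge.py '0,-0.0067,-0.005,0,0,0,0
0,-0.0128,-0.0112,0,0,0,0
0,-0.0187,-0.0177,0,0,0,0
0,-0.0242,-0.0245,0,0,0,0
0,-0.0287,-0.032,0,0,0,0'; python3 - <<'E'
from wp import *
from wm import measure
for t,o in((-10,.015),(-14,.015),(-18,.015),(-22,.015),(-25,.015)): show(t,o,.117)
measure('w4')
E
```

```text
clock: 4.47
position: [0.5885, -0.1436, 0.1173]
tool_rot: [3.142, 0.0, 2.699]
force: [-0.1, 1.0, 1.4]
grip_width: 0.0001
finger_force: 1.0
4.475 [ 0.5885 -0.1436  0.1173] [-0.05  1.02  1.41]
-10 0.015 [-0.0027 -0.0043  0.0003]
-14 0.015 [-0.0048 -0.0086  0.0003]
-18 0.015 [-0.0066 -0.013   0.0003]
-22 0.015 [-0.0081 -0.0174  0.0003]
-25 0.015 [-0.009  -0.0209  0.0003]
deck ctr [ 0.5208 -0.154 ] 25 36
red ax 138 [176.7, 2.3] [ 0.4536 -0.1445] r 0.0669 ang 173.53
red deck 138 [176.7, 2.3] [ 0.4536 -0.1445] r 0.0679 ang 171.96
blue ax 8842 [444.8, 217.9] [ 0.5806 -0.081 ] r 0.0933 ang 49.49
blue deck 8842 [444.8, 217.9] [ 0.5806 -0.081 ] r 0.0943 ang 50.65
```

In the tool's units: -0.009 m / 0.6 = -0.015, -0.006 m / 0.6 = -0.01.

```bash
python3 nudge.py '0,-0.0025,-0.005,0,0,0,0
0,-0.005,-0.01,0,0,0,0
0,-0.0072,-0.015,0,0,0,0
0,-0.0072,-0.015,0,0,0,0'; python3 nudge.py '0,0.0017,0.01,0,0,0,0
0,0.0017,0.0167,0,0,0,0
0,0.0017,0.0167,-0.1,0,0,0
0,0.0017,0.0167,-0.2,0,0,0
0,0.0017,0.0167,-0.275,0,0,0';python3 nudge.py '0,-0.05,0,0,0,0,0
0,-0.05,0,0,0,0,0
0,-0.05,0,0,0,0,0'; python3 - <<'E'
from wp import *
from wm import measure
measure('w5')
E
```

```text
clock: 5.03
position: [0.5884, -0.1538, 0.1174]
tool_rot: [-3.141, 0.0, 2.698]
force: [-0.6, -0.7, 0.2]
grip_width: 0.0002
finger_force: 0.0
clock: 5.65
position: [0.5921, -0.1435, 0.285]
tool_rot: [3.141, 0.002, 2.699]
force: [0.6, 0.2, -0.3]
grip_width: -0.0
finger_force: 0.0
clock: 6.02
position: [0.6185, -0.1562, 0.2818]
tool_rot: [-3.141, -0.001, 2.699]
force: [-1.0, -0.2, -0.0]
grip_width: -0.0005
finger_force: 0.0
6.025 [ 0.6185 -0.1562  0.2818] [-0.99 -0.2  -0.01]
deck ctr [ 0.5217 -0.1516] 50 50
red ax 1015 [264.7, 9.2] [ 0.4472 -0.126 ] r 0.0773 ang 160.34
red deck 1015 [264.7, 9.2] [ 0.4472 -0.126 ] r 0.0788 ang 161.02
blue ax 2502 [380.9, 159.3] [ 0.593 -0.091] r 0.0951 ang 39.87
blue deck 2502 [380.9, 159.3] [ 0.593 -0.091] r 0.0936 ang 40.37
```

View pics/w5.png

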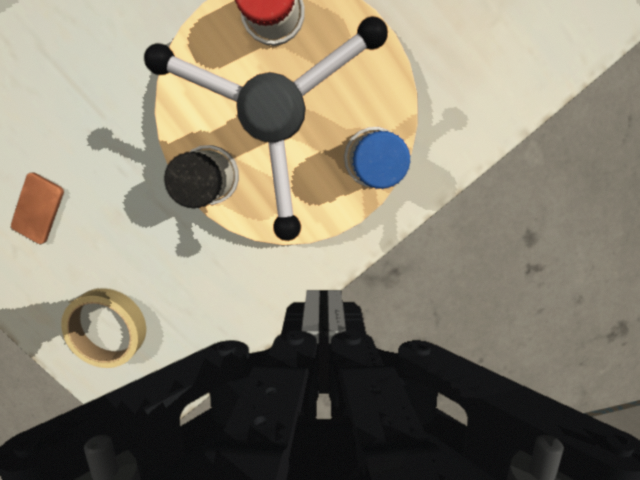

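The whole star is visible: balls at (158,58), (372,32) and (287,226), hub (271,107), red lid cut off at the top (265,10). I shift back to see the pointer and red jar together.

In the tool's units: 0.1 m / 0.6 = 0.1667, -0.03 m / 0.6 = -0.05.

```bash
python3 nudge.py '0,0.0833,0,-0.0333,0,0,0
0,0.1667,0,-0.05,0,0,0
0,0.1667,0,-0.05,0,0,0
0,0.1667,0,-0.05,0,0,0'; python3 - <<'E'
from wm import *
c5=None
im,cal,s,o=measure('w6',(.5217,-.1520))
H=cv2.cvtColor(im,cv2.COLOR_BGR2HSV)
print('red',blobs(im,(0,0,640,480),'red',40)); g=blobs(im,(0,0,640,480),'green',40); print(g)
print(blobs(im,(0,0,640,300),'black',60))
x,y,w,h=g[0][1]
ys,xs=np.nonzero(cv2.inRange(H[y:y+h,x:x+w],(45,110,40),(80,255,255)))
for r in range(0,h,2): q=xs[ys==r]+x; print(r+y,q.min(),q.max(),end='; ')
E
```

```text
clock: 6.58
position: [0.5287, -0.1136, 0.3125]
tool_rot: [3.141, 0.001, 2.699]
force: [0.1, 0.8, -0.1]
grip_width: -0.0
finger_force: 0.0
deck ctr [ 0.5222 -0.1524] 42 43
red ax 2249 [271.2, 119.5] [ 0.4324 -0.1197] r 0.0949 ang 160.11
red deck 2249 [271.2, 119.5] [ 0.4324 -0.1197] r 0.0955 ang 160.0
blue ax 1785 [372.6, 259.0] [ 0.5911 -0.0901] r 0.093 ang 41.72
blue deck 1785 [372.6, 259.0] [ 0.5911 -0.0901] r 0.0929 ang 42.09
green ax 462 [282.4, 63.7] [ 0.3859 -0.09  ] r 0.1492 ang 155.46
green deck 462 [282.4, 63.7] [ 0.3859 -0.09  ] r 0.1498 ang 155.4
red [(np.int32(2249), [245, 92, 53, 55], [271.2, 119.5]), (np.int32(871), [0, 140, 20, 59], [8.0, 165.8])]
[(np.int32(462), [268, 54, 30, 29], [282.4, 63.7])]
[(np.int32(570), [603, 0, 37, 40], [617.6, 18.9]), (np.int32(449), [353, 160, 24, 24], [364.5, 171.1]), (np.int32(438), [171, 179, 25, 24], [182.4, 190.2]), (np.int32(772), [251, 203, 51, 59], [271.0, 232.7]), (np.int32(1799), [187, 251, 49, 47], [210.7, 274.2]), (np.int32(76), [319, 291, 9, 9], [323.3, 295.1])]
54 272 294; 56 268 296; 58 268 296; 60 268 297; 62 269 296; 64 271 296; 66 278 287; 68 278 287; 70 279 286; 72 279 286; 74 279 286; 76 279 286; 78 279 287; 80 279 287; 82 281 286;
```

View pics/w6.png

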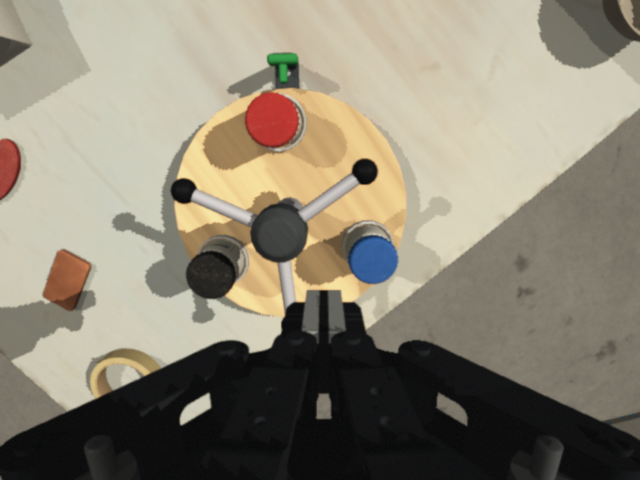

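The pointer stem is at (283,75) and the red lid at (272,119), so the jar is about 5° short. I take a settled measurement.

```bash
cat > fin.py <<'E'
from wm import *
def fin(name):
    im,cal,s,o=measure(name,(.5217,-.1520))
    H=cv2.cvtColor(im,cv2.COLOR_BGR2HSV); ang=lambda p,a:np.degrees(np.arctan2(*(p-a)[::-1])).round(2)
    b=[q for q in blobs(im,(100,100,640,285),'black',200) if 19<q[1][2]<29 and 19<q[1][3]<29]
    P=[]
    for q in b:
        c=(q[1][0]+q[1][2]/2-.5,q[1][1]+q[1][3]/2-.5); p=plane('wrist',[c],.13,cal)[0,:2];P.append(p)
        print('ball',c,p.round(4),np.hypot(*(p-s)).round(4),'jar-equivalent mod120',(ang(p,s)-60)%120)
    if len(P)==2:
        v=P[1]-P[0]; n=np.degrees(np.arctan2(v[1],v[0])); print('chord',np.linalg.norm(v).round(4),'red ang from chord',(n+90)%60+120)
    x,y,w,h=max(blobs(im,(0,0,640,300),'green',40))[1]
    m=cv2.inRange(H,(45,110,40),(80,255,255)); m[y+h:]=0; m[:y]=0
    for nm,sl in(('bar',slice(y+1,y+8)),('stem',slice(y+14,y+h-2))):
        yy,xx=np.nonzero(m[sl]); p=plane('wrist',[(xx.mean(),yy.mean()+sl.start)],.05,cal)[0,:2]; print(nm,p.round(4),np.hypot(*(p-s)).round(4),ang(p,s))
fin(__import__('sys').argv[1])
E
python3 nudge.py '0,0,0,0,0,0,0
0,0,0,0,0,0,0' >/dev/null; python3 fin.py w7
```

```text
deck ctr [ 0.5223 -0.1523] 38 39
red ax 2251 [271.8, 119.6] [ 0.4325 -0.1196] r 0.0949 ang 160.04
red deck 2251 [271.8, 119.6] [ 0.4325 -0.1196] r 0.0955 ang 159.99
blue ax 1793 [373.3, 259.2] [ 0.5911 -0.0901] r 0.093 ang 41.76
blue deck 1793 [373.3, 259.2] [ 0.5911 -0.0901] r 0.0928 ang 42.14
green ax 468 [282.9, 63.7] [ 0.3859 -0.0899] r 0.1493 ang 155.43
green deck 468 [282.9, 63.7] [ 0.3859 -0.0899] r 0.15 ang 155.42
ball (364.5, 171.5) [ 0.5057 -0.0659] 0.088 jar-equivalent mod120 40.84
ball (183.5, 190.5) [ 0.4545 -0.2092] 0.0885 jar-equivalent mod120 40.00999999999999
chord 0.1522 red ang from chord 160.32466803648322
bar [ 0.3811 -0.0879] 0.1552 155.47
stem [ 0.3944 -0.094 ] 0.1406 155.49
```

```bash
sed -i 's/\[.5215,-.152\]/[.5222,-.1522]/' wp.py; python3 -c "
from wp import *
show(-20,.036,.2);show(-20,.036,.117)
"
```

```text
6.925 [ 0.5287 -0.1139  0.3119] [ 0.2  -0.23  0.03]
-20 0.036 [-0.0729  0.0048  0.1119]
-20 0.036 [-0.073   0.0048  0.1949]
```

In the tool's units: 0.11 m / 0.6 = 0.1833, -0.073 m / 0.6 = -0.1217.

```bash
python3 nudge.py '0,-0.0667,0.008,0.05,0,0,0
0,-0.1217,0.008,0.1,0,0,0
0,-0.1217,0.008,0.1833,0,0,0
0,-0.1217,0.008,0.1833,0,0,0'; python3 nudge.py '0,0,0,0.0833,0,0,0
0,0,0,0.1417,0,0,0
0,0,0,0.1417,0,0,0
0,0,0,0.1417,0,0,0';python3 -c "
from wp import *
show(-20,.0205,.117);show(-22,.0205,.117);show(-24.2,.0205,.117);show(-24.6,.0205,.117)
"
```

```text
clock: 7.42
position: [0.5948, -0.1405, 0.1993]
tool_rot: [-3.139, -0.006, 2.698]
force: [-0.9, 0.4, 0.3]
grip_width: 0.0
finger_force: 0.0
clock: 7.92
position: [0.5977, -0.141, 0.1199]
tool_rot: [3.141, 0.003, 2.699]
force: [-0.4, 0.4, 0.7]
grip_width: -0.0002
finger_force: 0.0
7.925 [ 0.5977 -0.141   0.1199] [-0.43  0.38  0.69]
-20 0.0205 [-0.0003 -0.0159  0.0029]
-22 0.0205 [-0.0012 -0.0181  0.0029]
-24.2 0.0205 [-0.0021 -0.0206  0.0029]
-24.6 0.0205 [-0.0022 -0.0211  0.0029]
```

In the tool's units: -0.0202 m / 0.6 = -0.0337, -0.0185 m / 0.6 = -0.0308.

```bash
python3 nudge.py '0,0,-0.02,0,0,0,0
0,0,-0.025,0,0,0,0
0,-0.0017,-0.0283,0,0,0,0
0,-0.0025,-0.0308,0,0,0,0
0,-0.0033,-0.0337,0,0,0,0'; python3 nudge.py '0,0,0,0,0,0,0
0,0,0,0,0,0,0'; python3 nudge.py '0,0,0.0167,0,0,0,0
0,0,0.03,0,0,0,0
0,0,0.03,-0.1,0,0,0
0,0,0.03,-0.2,0,0,0
0,0.05,0.03,-0.2667,0,0,0';python3 nudge.py '0,0.075,0,-0.05,0,0,0
0,0.075,0,-0.05,0,0,0
0,0.075,0,-0.05,0,0,0
0,0.075,0,-0.05,0,0,0'; python3 fin.py w8
```

```text
clock: 8.55
position: [0.5897, -0.1596, 0.1173]
tool_rot: [3.141, -0.0, 2.699]
force: [0.1, 1.5, 1.3]
grip_width: 0.0002
finger_force: 0.9
clock: 8.8
position: [0.5896, -0.1599, 0.1172]
tool_rot: [-3.141, -0.0, 2.699]
force: [-0.2, -0.2, -0.2]
grip_width: 0.0
finger_force: 0.0
clock: 9.43
position: [0.5714, -0.1305, 0.2797]
tool_rot: [3.141, 0.003, 2.699]
force: [0.8, 0.0, 0.9]
grip_width: 0.0001
finger_force: 0.0
clock: 9.93
position: [0.53, -0.1115, 0.3064]
tool_rot: [-3.141, -0.001, 2.699]
force: [0.1, -0.7, -0.7]
grip_width: -0.0
finger_force: 0.0
deck ctr [ 0.522  -0.1525] 40 41
red ax 2323 [275.7, 118.9] [ 0.4351 -0.1132] r 0.0949 ang 155.88
red deck 2323 [275.7, 118.9] [ 0.4351 -0.1132] r 0.0954 ang 155.67
blue ax 1821 [367.9, 267.1] [ 0.5954 -0.0953] r 0.093 ang 37.56
blue deck 1821 [367.9, 267.1] [ 0.5954 -0.0953] r 0.093 ang 37.93
green ax 475 [279.7, 62.8] [ 0.386  -0.0898] r 0.1493 ang 155.37
green deck 475 [279.7, 62.8] [ 0.386  -0.0898] r 0.1498 ang 155.24
ball (366.5, 179.0) [ 0.5124 -0.0647] 0.0883 jar-equivalent mod120 36.230000000000004
ball (181.0, 184.5) [ 0.4507 -0.204 ] 0.088 jar-equivalent mod120 35.81999999999999
chord 0.1524 red ang from chord 156.09168662044584
bar [ 0.3812 -0.0877] 0.155 155.3
stem [ 0.3943 -0.0939] 0.1405 155.34
```

About 0.6° (0.9 mm) remains, so I make one more fine touch.

In the tool's units: 0.105 m / 0.6 = 0.175, -0.073 m / 0.6 = -0.1217.

```bash
python3 nudge.py '0,-0.0667,0,0.05,0,0,0
0,-0.1217,0.0283,0.1,0,0,0
0,-0.1217,0.0283,0.175,0,0,0
0,-0.1217,0.0283,0.175,0,0,0'; python3 nudge.py '0,0,0,0.0833,0,0,0
0,0,0,0.1417,0,0,0
0,0,0,0.1417,0,0,0
0,0,0,0.1417,0,0,0';python3 -c "
from wp import *
for q in((.5896,-.1599),(.5893,-.1605)): print((R.T@(np.r_[q,.117]-p)).round(4))
"
```

```text
clock: 10.48
position: [0.6013, -0.1273, 0.1988]
tool_rot: [-3.139, -0.006, 2.698]
force: [-0.1, 0.1, 0.7]
grip_width: 0.0002
finger_force: 0.0
clock: 10.98
position: [0.604, -0.1278, 0.1196]
tool_rot: [3.141, 0.002, 2.698]
force: [-0.6, -0.3, -0.1]
grip_width: 0.0002
finger_force: 0.0
10.975 [ 0.604  -0.1278  0.1196] [-0.59 -0.33 -0.06]
[-0.0008 -0.0352  0.0026]
[-0.0008 -0.0359  0.0026]
```

In the tool's units: -0.0359 m / 0.6 = -0.0598, -0.035 m / 0.6 = -0.0583.

```bash
python3 nudge.py '0,-0.0013,-0.025,0,0,0,0
0,-0.0013,-0.0467,0,0,0,0
0,-0.0013,-0.055,0,0,0,0
0,-0.0013,-0.0583,0,0,0,0
0,-0.0013,-0.0598,0,0,0,0'; python3 nudge.py '0,0,0,0,0,0,0
0,0,0,0,0,0,0'; python3 nudge.py '0,0,0.0167,0,0,0,0
0,0,0.03,0,0,0,0
0,0,0.03,-0.1,0,0,0
0,0,0.03,-0.2,0,0,0
0,0.05,0.03,-0.2667,0,0,0';python3 nudge.py '0,0.075,0,-0.05,0,0,0
0,0.075,0,-0.05,0,0,0
0,0.075,0,-0.05,0,0,0
0,0.075,0,-0.05,0,0,0'; python3 fin.py w9
```

```text
clock: 11.6
position: [0.5885, -0.1598, 0.1174]
tool_rot: [3.141, 0.0, 2.699]
force: [1.2, 2.8, 0.7]
grip_width: 0.0002
finger_force: 1.1
clock: 11.85
position: [0.5884, -0.1598, 0.1173]
tool_rot: [3.142, 0.0, 2.699]
force: [0.4, 1.0, 0.7]
grip_width: 0.0001
finger_force: 0.8
clock: 12.48
position: [0.5698, -0.1309, 0.2797]
tool_rot: [3.141, 0.002, 2.699]
force: [-0.7, 1.2, -0.8]
grip_width: -0.0
finger_force: 0.0
clock: 12.98
position: [0.5285, -0.1118, 0.3063]
tool_rot: [-3.141, -0.001, 2.699]
force: [-0.2, 0.3, -0.3]
grip_width: -0.0002
finger_force: 0.0
deck ctr [ 0.5221 -0.1525] 42 43
red ax 2306 [277.0, 120.2] [ 0.4351 -0.113 ] r 0.095 ang 155.76
red deck 2306 [277.0, 120.2] [ 0.4351 -0.113 ] r 0.0955 ang 155.57
blue ax 1816 [368.6, 268.4] [ 0.5954 -0.0956] r 0.0928 ang 37.44
blue deck 1816 [368.6, 268.4] [ 0.5954 -0.0956] r 0.0929 ang 37.82
green ax 478 [280.6, 64.0] [ 0.3859 -0.0898] r 0.1494 ang 155.4
green deck 478 [280.6, 64.0] [ 0.3859 -0.0898] r 0.1499 ang 155.28
ball (367.5, 180.0) [ 0.512  -0.0646] 0.0885 jar-equivalent mod120 36.5
ball (182.0, 185.5) [ 0.4503 -0.204 ] 0.0883 jar-equivalent mod120 35.639999999999986
chord 0.1524 red ang from chord 156.0985970414264
bar [ 0.3809 -0.0876] 0.1554 155.3
stem [ 0.3945 -0.094 ] 0.1403 155.35
```

View pics/w9.png

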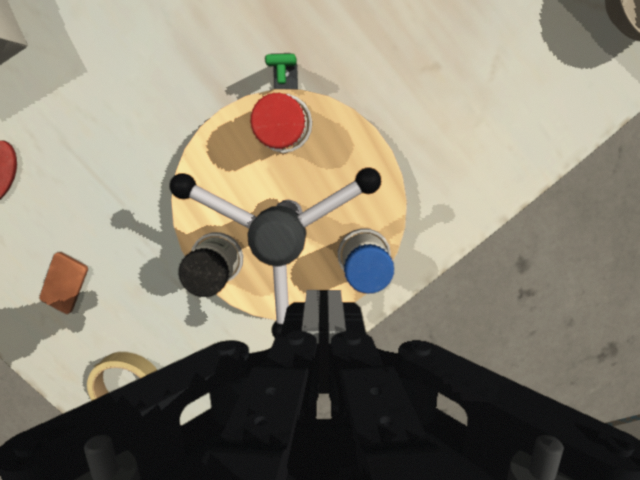

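The red lid (278,120) is in line with the pointer stem (280,75) and the axis to within about 0.4°, which is under 1 mm. All three jars are standing and the arm is clear, so I hand in.

```bash
python3 -c "
from workcell import bot
print(bot.job_done())"
```

```text
the job is handed in; nothing more can be done
None
```

The carousel is turned so the red-lidded jar stands in front of the green pointer, about 0.2–0.8° off by the different measures (1.3 mm at most); the jars stayed standing, the arm was clear at hand-in after about 13 s, and the job is handed in (no verdict was printed).

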